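# Open the screw feeder to full flow and start it

### The job

Start the screw feeder at full flow: push the feeder's black-gripped lever from the shut position past its first click to the second stop, so that it stays there, and only then press the start button on the separate grey box. Push the lever with the fingertips or the outside of the fingers, without pinching its grip, and leave the tray, post, nest block and cover where they stand.

Things in the scene. Friction and masses are not known exactly. Their poses are not given: they have to be found in the camera images.
- feeder: Screw feeder bolted down: aluminium base plate 12 mm thick (x -130 to +85, y -100 to +100 mm); dark steel track along y at x 30 to 80, top at 48 mm; steel hopper at its +y end (y 45 to 100), top at 88 mm; stop pins 34 mm high, 55 mm from the pivot, 0.26 rad past the lever's ends of travel. Origin on the work surface under the lever's pivot; z up; -x side (lever's grip) roughly faces the robot.
- flow_lever (a joint): Lever angle about its upright pivot, rad, counter-clockwise from above: 0 = shut (start), 0.60 = first click (half flow), 1.20 = second stop (full flow, hard stop). A spring detent draws it into the nearest of the three; ridges at 0.30 and 0.90. About 8 N at the grip gets it over each ridge; past a ridge the lever jumps to the next rest by itself and stays.
- lever_pivot (a point): On the lever's pivot axis, on top of the hub, 37 mm above the work surface. Its frame turns with the lever: the arm runs along its -x; z up; the grip travels towards its -y as the joint grows. At joint 0 the arm is turned -0.6 rad from the feeder's -x, i.e. the grip is on the feeder's +y side; at 1.20 it is as far on the -y side.
- push_face (a point): Middle of the flat face of the lever's grip that is pushed to open (+y side in the lever's frame, whose axes this point has), 85 mm from the pivot axis, 60 mm above the work surface. The grip is an upright black paddle, 34 mm long along the arm, 16 mm thick; the pushed face spans 32 to 78 mm above the work surface. It stands on a steel arm 18 mm wide, top at 32 mm.
- start_box: Grey box 85 x 85 mm, 45 mm high, bolted to the work surface to one side of the feeder (left or right varies), with one round button in a black housing in the middle of its top. Origin at the centre of its underside.
- start_button (a joint): Travel of the start button, m: 0 = up, 0.006 = fully down; it takes about 5 N to hold it fully down and springs back up when released. It counts as pressed from 0.004.
- start_button_top (a point): Centre of the button's top face (round, 36 mm across, plain grey), pressed straight down; z up.
- screw_tray: Loose open steel tray of small screws, 100 x 120 mm, 22 mm high, on the other side of the feeder. Origin at the centre of its underside. To be left alone.
- steel_post: Loose turned dark steel post, 88 mm tall, foot 60 mm across, beyond the track. Origin at the centre of its underside. To be left alone.
- nest: Loose aluminium nest block 75 x 85 mm with a clear housing on it, 64 mm tall in all, beyond the track. Origin at the centre of its underside. To be left alone.
- cover: Loose white plastic cover, 62 x 62 mm, 24 mm high, between feeder and robot. Origin at the centre of its underside. To be left alone.
- lever_grip (a point): Centre of the grip's thickness at 51 mm above the work surface, lever's axes. The half with the pushed face (y 0 to +8 mm here) reaches up to 78 mm, the other half (y -8 to 0) to 70 mm. Pressing both halves at once counts as pinching the grip.

How it is judged:
On the way, in this order (a step that is already met when the one before it is completed fails the run):
1. the lever stands at its second stop (value of joint flow_lever above 1.12 rad), for 0.2 s.
2. the start button is pressed (value of joint start_button above 0.004 m), for 0.05 s.
At the end, for the whole second after the job is handed in: The lever rests at its second stop (joint above 1.12 of 1.20 rad), the start button, pressed by at least 4 mm after the lever got there, is up again (within 2 mm), and tray, post, nest block and cover are within 30 mm of where they stood, the post upright (value of joint flow_lever above 1.12 rad and velocity of joint flow_lever between -0.05 and 0.05 rad/s and value of joint start_button below 0.002 m and distance of each of screw_tray, steel_post, nest, cover from where it was at the start of the episode below 0.03 m and angle between steel_post's own z axis and vertical below 0.2 rad); the robot touches nothing.
It fails at once if the start button is pressed before the lever is at its second stop (value of joint start_button above 0.004 m and value of joint flow_lever below 1.12 rad).
It fails at once if the lever's grip is pinched (pressed on both halves at once) (contact force between the fingers and flow_lever_c2 above 2 N and contact force between the fingers and flow_lever_c3 above 2 N).
It fails at once if a bystander is lifted, carried, pushed away or knocked over (distance of any of screw_tray, steel_post, nest, cover from where it was at the start of the episode above 0.03 m or angle between steel_post's own z axis and vertical above 0.5 rad).
It also fails if it takes over 48 s, if anything falls off the work surface, if the arm or the gripper's body presses on something with over 40 N, if the wrist force passes 120 N, or if a joint passes its speed limit or range.

### The arm

A 6-joint arm with a two-finger parallel gripper is mounted at the origin on the work surface. World frame = base frame: x ahead of the robot, y to its left, z up, the work surface at z = 0. Lengths are in m, angles in rad, forces in N, time in s.
With the tool pointing down it reaches from about 0.275 to 0.825 m from the base axis. Payload 4.9 kg.
Tool frame: the origin (TCP) lies on the mounting face of the last link; the fingertips stand tip_reach ahead of it and the grasp point (between the pads) lies 155 mm ahead of it (tip_reach is the distance from the TCP to the fingertips, in m); z points along the fingers, y is the direction in which the jaws open and shut (so a half turn about z gives the same grasp; the last joint's range is limited). The gripper opens to 85 mm and grips with 20 to 120 N. Pads are 22 mm wide; open, the fingers measure 114 mm over their backs; the gripper's body (76 mm by 85 mm) begins 54 mm behind the grasp point. The pads swing forward as they close: fully open they stand 13 mm farther back than shut.
Start: joints at [-1.253, 0.326, -0.193, 1.052, 0, 1.437], TCP at [0.24, -0.495, 0.405] pointing down, gripper open.
Joint ranges: [-2.65, 2.65], [-0.97, 1.79], [-1.3, 1.35], [-1.93, 2.1], [-1.47, 1.37], [-3.14, 3.14]. Speed limits (rad/s): [2.57, 2.57, 3.14, 3.14, 3.14, 3.14].

### API

Orientations are given as a 3x3 rotation matrix whose columns are the frame's x, y, z axes.
In Python, from station import state, grab_frame, close_job, look_for, cut_out, tip_reach gives the robot as it stands.
- The arm moves only by the tool step_arm, never from a script. Its arguments are lists of equal length, an entry for each row: "grip": the opening, from 0 (shut) to 1 (fully open); "travel": the shift along the tool's x, y, z in mm, a list of three; "turn": the turn about the tool's z in rad. A call has 1 to 12 rows; each row shifts and turns the commanded pose from where the row before left it, along the tool's axes as they then stand; what a row does not reach is not made up. A row lasts 1/12 s, in which the tool goes at most 41.7 mm and 7.16 degrees, less where a joint would pass 70% of its speed; a pose out of reach is approached as far as the arm can. A call with a gripper value outside its range is refused whole. The fingers move at their own pace and stop on an object; "force" is the grip in N (left out, the last holds). Time passes only in rows, so rows that do not move let the fingers close. It gives the time, the measured TCP pose, the force and the opening at its end, in the units of the state.
- state(): the state, without advancing time (a new reading comes with each control period).
- grab_frame(name): name is "side" or "top" or "wrist"; returns a dict with "image" (420x560x3 uint8, red, green, blue), "z_map" (420x560 float32, m along the optical axis (not along the pixel's ray), 0 where there is no reading), "intrinsics" (3x3 intrinsics, pixels), "xyz" and "attitude" of the camera in the world. Camera axes: x right, y up, looking along -z (the intrinsics and any distortion apply to the point x, -y, -z); pixel columns grow to the right and rows downward; lengths in m; the calibration is good to about 2 mm. A picture is of the moment at which its call begins.
- close_job(): hands the job in, once; it reports no verdict.
Trained networks look in a picture, given as the dict that the camera call returned (one of the last four; its "shot" number tells which), for a name from the list of things; names that differ only in an ending like _2 or _b are one class to them, and where a whole thing is asked for, a point or a joint stands for the part that bears it (a point fixed in the world has none). Each returns a list of dicts, best first, with "conf" (0 to 1); they miss things now and then, are a little off and sometimes report something else, mostly with a low value. They report only what shows in the picture. A call takes as long as a camera call.
- look_for(picture, query): "location" ([x, y, z] in m, in the coordinates of the camera as it stood for that picture, good to about 4 mm: the middle of the surface that is visible of it).
- cut_out(picture, query): "region" (420x560 bool, what is visible of it).
The state is a dict: "clock": time; "joint_pos": joint angles; "qvel": joint speeds; "joint_torque": joint torques, N m; "position": TCP position; "orientation": TCP orientation; "ft_force": force on the tool from outside, world axes, zero at the start; "wrist_torque": the same for the moment, N m; "width": opening from 0.0 (shut) to 1.0 (fully open).
Only numpy, scipy, OpenCV 4.12 (cv2) and the standard library are available. Lean on these libraries where they do the work, as an engineer would, in place of code of your own. Each camera call takes 0.05 s, during which the arm holds its last target.

## Working session

There is one attempt and no reset: what is moved stays moved. The work goes in short steps, Python scripts to look and compute and a tool call to move; the robot and the scene stay as the last step left them, time stands still between calls to the robot, and variables do not carry over. Pictures are saved under pics/ and viewed, and the job is handed in when it is done.

Besides the shell and the picture viewer there is one more tool, called after "Request:" by a JSON object that holds its "op" and its "data". step_arm: Moves the arm, as the interface text tells. Its arguments: {"type":"object","properties":{"grip":{"type":"array"},"travel":{"type":"array"},"turn":{"type":"array"},"force":{"type":"number"}},"required":["grip","travel","turn"]}

```bash
mkdir -p pics; ls
cat > h.py <<'E'
import numpy as np, cv2
from station import state, grab_frame, close_job, look_for, cut_out, tip_reach
def w(f,p): return np.array(f["attitude"])@np.array(p)+np.array(f["xyz"])
def pts(f):
    z=f["z_map"];K=np.array(f["intrinsics"]);v,u=np.mgrid[:420,:560]
    c=np.stack([(u-K[0,2])/K[0,0]*z,-(v-K[1,2])/K[1,1]*z,-z],-1)
    return c@np.array(f["attitude"]).T+np.array(f["xyz"])
def save(f,n): cv2.imwrite("pics/"+n,f["image"][:,:,::-1])
E
python3 - <<'E'
from h import *
print(tip_reach if not callable(tip_reach) else tip_reach()); s=state(); print(s["position"],np.round(s["orientation"],3),s["width"],s["clock"])
for n in ["top","side"]:
    f=grab_frame(n); save(f,n+"0.png"); np.savez(n+"0.npz",P=pts(f))
    for q in ["feeder","flow_lever","lever_pivot","push_face","lever_grip","start_box","start_button_top","screw_tray","steel_post","nest","cover"]:
        r=look_for(f,q); print(n,q,[(np.round(w(f,a["location"]),4).tolist(),round(a["conf"],2)) for a in r[:2]])
E
```

```text
pics
0.1734
[ 0.24005006 -0.49453873  0.40391421] [[ 0.9    0.437 -0.001]
 [ 0.437 -0.9    0.002]
 [ 0.    -0.002 -1.   ]] 0.9967582230906586 0.0
top feeder [([0.5022, -0.0893, 0.0122], 0.88)]
top flow_lever [([0.5112, -0.0847, 0.0437], 0.74)]
top lever_pivot [([0.5102, -0.0818, 0.0391], 0.73)]
top push_face [([0.5134, -0.0823, 0.0434], 0.79)]
top lever_grip [([0.5119, -0.0808, 0.0445], 0.81)]
top start_box [([0.5401, -0.2992, 0.0446], 0.56)]
top start_button_top [([0.5452, -0.3158, 0.0685], 0.93)]
top screw_tray [([0.4803, 0.1134, 0.0078], 0.56)]
top steel_post [([0.5113, -0.0803, 0.0423], 0.61), ([0.6359, 0.0089, 0.0439], 0.59)]
top nest [([0.6803, -0.1146, 0.0252], 0.95), ([0.5136, -0.0828, 0.0404], 0.58)]
top cover [([0.3562, -0.1772, 0.0211], 0.92)]
side feeder [([0.5099, -0.1081, 0.007], 0.92)]
side flow_lever [([0.4928, -0.0819, 0.0438], 0.74)]
side lever_pivot [([0.4933, -0.0834, 0.0406], 0.88), ([0.5454, -0.3196, 0.0646], 0.54)]
side push_face [([0.4948, -0.083, 0.0424], 0.61), ([0.3606, -0.1917, 0.0156], 0.49)]
side lever_grip [([0.4925, -0.0811, 0.0451], 0.92)]
side start_box [([0.547, -0.3105, 0.0412], 0.59)]
side start_button_top [([0.5396, -0.3223, 0.0653], 0.92)]
side screw_tray [([0.4827, 0.1066, 0.0123], 0.57)]
side steel_post [([0.6406, 0.0, 0.0455], 0.88)]
side nest [([0.6792, -0.1432, 0.0262], 0.75), ([0.5418, -0.3204, 0.0671], 0.73)]
side cover [([0.3599, -0.1941, 0.0108], 0.68)]
```

View pics/top0.png

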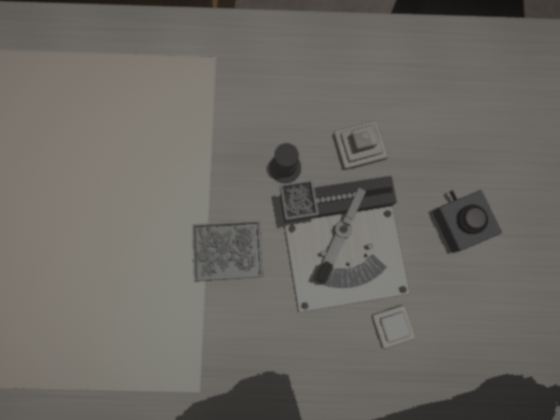

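View pics/side0.png

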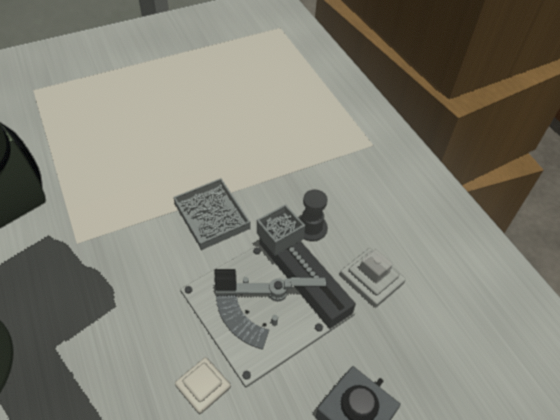

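The top view shows the pivot hub at about (342,229), the black grip at (322,272), the button at (473,219) and the tray at (227,250). Next I'll measure the pivot, grip and button positions from depth.

Run:
```python
from h import *
f=grab_frame("top");P=pts(f)
for n,(u,v) in dict(hub=(343,229),grip=(324,267),grip2=(322,274),btn=(473,219),c1=(292,212),c2=(377,213-0),tail=(361,192),cover=(395,327),tray=(227,251)).items(): print(n,np.round(P[v,u],4),np.round(np.median(P[v-2:v+3,u-2:u+3].reshape(-1,3),0),4))
Z=P[...,2];v,u=np.mgrid[:420,:560]
roi=(u>300)&(u<350)&(v>235)&(v<290)
g=roi&(Z>0.055); q=P[g]; print("grip high",g.sum(),q.mean(0),q[:,2].max(),cv2.minAreaRect((q[:,:2]*1000).astype(np.float32)))
h=roi&(Z>0.066);q=P[h];print(h.sum(),q.mean(0),cv2.minAreaRect((q[:,:2]*1000).astype(np.float32)))
pl=(u>270)&(u<420)&(v>170)&(v<320)&(Z>0.008)&(Z<0.016)
q=P[pl];print("plate",pl.sum(),cv2.minAreaRect((q[:,:2]*1000).astype(np.float32)))
a=(u>320)&(u<380)&(v>180)&(v<265)&(Z>0.026)&(Z<0.034)&(P[...,0]<.52)
q=P[a];print("arm",a.sum(),cv2.fitLine((q[:,:2]*1000).astype(np.float32),2,0,.1,.1).ravel())
b=(u>440)&(u<510)&(v>190)&(v<250)&(Z>0.06);q=P[b];print("btn",b.sum(),cv2.minEnclosingCircle((q[:,:2]*1000).astype(np.float32)),np.median(q[:,2]),q[:,2].max())
im=cv2.resize(f["image"][150:350,250:520,::-1],None,fx=2.9,fy=2.9,interpolation=2);cv2.imwrite("pics/z1.png",cv2.convertScaleAbs(im,alpha=1.8))
f=grab_frame("side");P=pts(f);Z=P[...,2];v,u=np.mgrid[:420,:560]
g=(u>205)&(u<250)&(v>260)&(v<300)&(Z>0.055);q=P[g];print("side grip",g.sum(),q.mean(0),q[:,2].max(),cv2.minAreaRect((q[:,:2]*1000).astype(np.float32)))
print("side hub",P[287,278],"btn",P[399,360])
```

```text
hub [ 0.5228 -0.0907  0.0432] [ 0.5229 -0.0907  0.0432]
grip [ 0.4535 -0.0545  0.0786] [ 0.4535 -0.0545  0.0781]
grip2 [ 0.4418 -0.051   0.0813] [ 0.4421 -0.0513  0.0783]
btn [ 0.5422 -0.3112  0.0654] [ 0.5418 -0.3106  0.0672]
c1 [ 5.45e-01 -1.00e-04  7.56e-02] [ 5.45e-01 -1.00e-04  7.56e-02]
c2 [ 0.5584 -0.1572  0.0106] [ 0.5581 -0.1572  0.0124]
tail [ 0.5876 -0.121   0.0522] [ 0.5877 -0.121   0.0522]
cover [ 0.3568 -0.1832  0.0255] [ 0.3568 -0.1837  0.024 ]
tray [0.4836 0.1133 0.003 ] [0.4836 0.1132 0.0038]
grip high 226 [ 0.44282912 -0.05010636  0.12969225] 0.9252764990090794 ((420.625732421875, -24.7998046875), (27.406843185424805, 116.6367416381836), 38.86745834350586)
213 [ 0.44295516 -0.05013773  0.13395745] ((421.0684509277344, -24.44300079345703), (26.269668579101562, 116.6367416381836), 38.867454528808594)
plate 8382 ((501.3166198730469, -92.10910034179688), (301.665283203125, 207.47894287109375), 10.61137580871582)
arm 296 [  0.52848244  -0.84894425 489.08875    -77.922745  ]
btn 377 ((471.7940673828125, -152.6060333251953), 197.4823455810547) 0.06703568323737685 0.9252764990090794
side grip 338 [ 0.44446551 -0.07238039  0.08743965] 0.810462365782419 ((374.89312744140625, -266.72076416015625), (454.6790771484375, 33.94807052612305), 70.50943756103516)
side hub [ 0.52462216 -0.0979282   0.03892709] btn [ 0.5460824  -0.31507952  0.06603682]
```

View pics/z1.png

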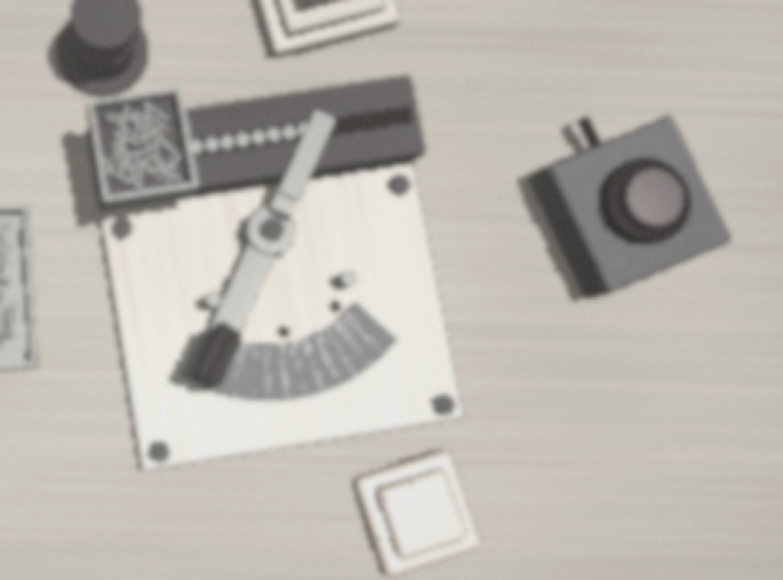

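Request:
{"op": "step_arm", "data": {"grip": [0,0,0,0,0,0,0,0,0,0,0,0], "travel": [[27,-22,7],[27,-22,7],[27,-22,7],[27,-22,7],[27,-22,7],[27,-22,7],[27,-22,7],[27,-22,7],[27,-22,7],[27,-22,7],[27,-22,7],[27,-22,7]], "turn": [0,0,0,0,0,0,0,0,0,0,0,0]}}

```text
clock: 2.3
position: [0.4168, -0.1143, 0.3206]
orientation: [[0.9, 0.436, 0.001], [0.436, -0.9, -0.0], [0.001, 0.001, -1.0]]
ft_force: [0.0, -0.8, -0.3]
width: -0.004
```

Request:
{"op": "step_arm", "data": {"grip": [0,0,0,0,0,0], "travel": [[0,0,0],[0,0,0],[0,0,0],[0,0,0],[0,0,0],[0,0,0]], "turn": [-0.12,-0.12,-0.12,-0.12,-0.12,-0.08]}}

```text
clock: 2.8
position: [0.4165, -0.1158, 0.3208]
orientation: [[0.42, 0.908, 0.0], [0.908, -0.42, -0.0], [0.0, 0.0, -1.0]]
ft_force: [-0.2, -0.6, 0.1]
width: -0.001
```

Run:
```python
from h import *
s=state();print(s["clock"],np.round(s["position"],4),np.round(s["orientation"],3).tolist(),s["width"],np.round(s["joint_pos"],2),tip_reach() if callable(tip_reach) else tip_reach)
yaw=.163
piv=np.array([.523,-.093]);ly=yaw-.6
R=lambda t:np.array([[np.cos(t),-np.sin(t)],[np.sin(t),np.cos(t)]])
tgt=piv+R(ly)@[-.085,.039]
d=np.r_[tgt,.30]-s["position"];print(tgt,np.round(np.array(s["orientation"]).T@d*1000,1))
f=grab_frame("wrist");save(f,"w1.png");f=grab_frame("side");save(f,"s1.png")
P=pts(f)
```

```text
2.8 [ 0.4165 -0.1158  0.3208] [[0.42, 0.908, 0.0], [0.908, -0.42, -0.0], [0.0, 0.0, -1.0]] -0.000528464269449892 [-0.44  0.19 -0.61  0.77  0.    1.56] 0.1734
[ 0.46249355 -0.02169103] [104.7   2.2  20.8]
```

View pics/w1.png

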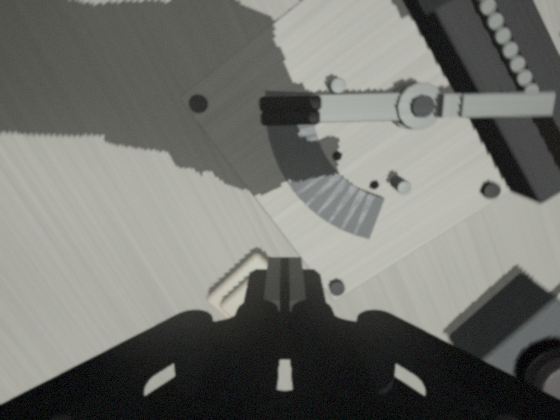

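View pics/s1.png

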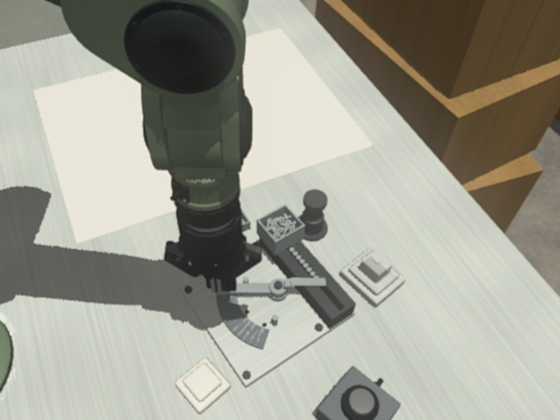

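The wrist view shows the lever lying along the tool's y axis, with the grip at (290,107) and the hub at (420,105). The shut fingers are at (285,265). I'll refine the pivot and grip positions from this picture.

Run:
```python
from h import *
f=grab_frame("wrist");P=pts(f);s=state()
R=np.array(s["orientation"])
for n,(u,v) in dict(hub=(422,106),gripU=(285,101),gripD=(285,117),gripmid=(300,110),fingertip=(285,262),f2=(285,275)).items():
    p=np.median(P[v-2:v+3,u-2:u+3].reshape(-1,3),0);print(n,np.round(p,4),np.round(R.T@(p-s["position"])*1000,1))
v,u=np.mgrid[:420,:560];Z=P[...,2]
g=(u>250)&(u<325)&(v>85)&(v<130)&(Z>.06)&(Z<.09)
q=(P[g]-s["position"])@R*1000;print(g.sum(),q.min(0),q.max(0),q.mean(0))
```

```text
hub [ 0.5236 -0.0921  0.0434] [ 67.2  86.7 277.4]
gripU [ 0.4464 -0.0523  0.0794] [ 7.030e+01 -1.000e-01  2.414e+02]
gripD [ 0.4427 -0.0602  0.0713] [ 6.160e+01 -1.000e-01  2.495e+02]
gripmid [ 0.4518 -0.0601  0.0776] [ 65.6   8.1 243.2]
fingertip [ 0.4211 -0.1057  0.1577] [ 11.2  -0.2 163.1]
f2 [ 0.4211 -0.1058  0.169 ] [ 1.110e+01 -1.000e-01  1.518e+02]
1742 [ 56.9176811  -14.28197972 239.61040305] [ 73.44772438  19.69106913 252.3262274 ] [ 65.45420006   2.84876798 245.5224474 ]
```

Request:
{"op": "step_arm", "data": {"grip": [0,0,0,0,0,0,0,0,0,0], "travel": [[26,0.6,0],[26,0.6,0],[26,0.6,0],[26,0.6,0],[0,0,0],[0,0,25],[0,0,25],[0,0,25],[0,0,25],[0,0,0]], "turn": [0,0,0,0,0,0,0,0,0,0]}}

```text
clock: 3.78
position: [0.4604, -0.0227, 0.2171]
orientation: [[0.427, 0.904, -0.007], [0.904, -0.427, 0.001], [-0.002, -0.007, -1.0]]
ft_force: [-2.0, -0.5, -0.4]
width: -0.002
```

Run:
```python
from h import *
f=grab_frame("wrist");save(f,"w2.png");f=grab_frame("side");save(f,"s2.png");s=state();print(s["position"],s["ft_force"],np.round(s["joint_pos"],2))
R=np.array(s["orientation"]);print(R.T@(np.array([.4452,-.0566,.22])-s["position"])*1000, R.T@(np.array([.5236,-.0921,.22])-s["position"])*1000)
```

```text
[ 0.46223101 -0.02299539  0.22047483] [ 0.19237638 -0.59104638 -0.28606303] [-0.21  0.39 -0.65  0.53 -0.    1.8 ]
[-37.65810954  -1.07916217   0.50301818] [-36.34887383  84.97347854   0.30571419]
```

View pics/w2.png

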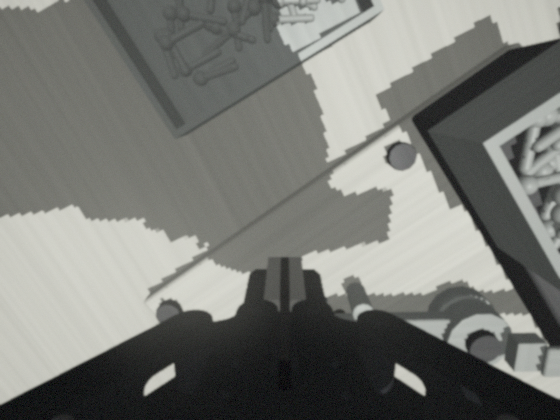

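View pics/s2.png

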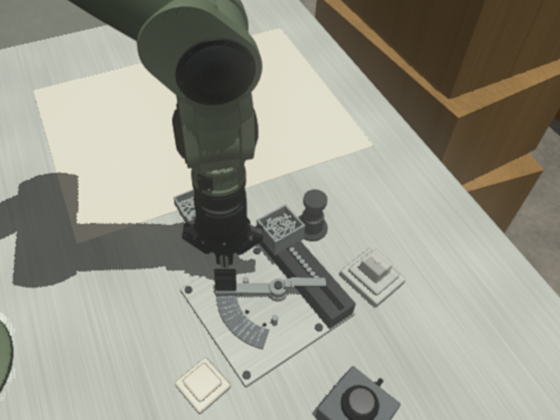

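The shut fingers stand just beyond the grip at (225,262) in the side view, on the side of the pushed face and clear of the tray. Now I'll push along the arc.

Request:
{"op": "step_arm", "data": {"grip": [0,0,0,0,0,0,0,0,0,0,0,0], "travel": [[-9,0,0],[-9,0,0],[-8.6,-1.5,0],[-8.6,-1.5,0],[-8.6,-1.5,0],[-8.6,-1.5,0],[-8.6,-1.5,0],[-8.6,-1.5,0],[-8.6,-1.5,0],[-8.6,-1.5,0],[-8.6,-1.5,0],[-8.6,-1.5,0]], "turn": [0,0,-0.1,-0.1,-0.1,-0.1,-0.1,-0.1,-0.1,-0.1,-0.1,-0.1]}}

```text
clock: 4.88
position: [0.4411, -0.1221, 0.2221]
orientation: [[-0.536, 0.844, 0.001], [0.844, 0.536, 0.002], [0.001, 0.002, -1.0]]
ft_force: [0.1, 0.4, 0.2]
width: 0.002
```

Request:
{"op": "step_arm", "data": {"grip": [0,0,0], "travel": [[-4.3,-0.8,0],[0,0,0],[0,0,0]], "turn": [-0.05,0,0]}}

```text
clock: 5.13
position: [0.4433, -0.1266, 0.2217]
orientation: [[-0.571, 0.821, 0.002], [0.821, 0.571, -0.001], [-0.002, 0.001, -1.0]]
ft_force: [-0.5, 0.8, 0.0]
width: -0.001
```

Run:
```python
from h import *
f=grab_frame("side");save(f,"s3.png");f=grab_frame("wrist");save(f,"w3.png");s=state();print(s["position"],s["ft_force"])
```

```text
[ 0.44301697 -0.12593709  0.22125969] [0.14995828 0.61200424 0.03845781]
```

View pics/s3.png

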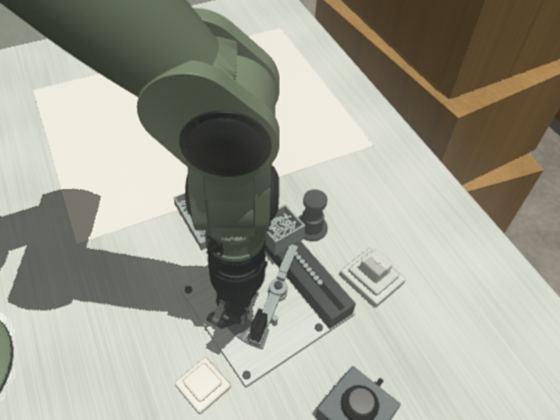

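The lever seems to have swung to the far side: the grip is at (260,325) and the contact force is about zero. I'll back off, lift, and measure the lever angle.

Request:
{"op": "step_arm", "data": {"grip": [0,0,0,0,0,0,0], "travel": [[15,0,0],[10,0,0],[0,0,-25],[0,0,-25],[0,0,-25],[0,0,-25],[0,0,0]], "turn": [0,0,0,0,0,0,0]}}

```text
clock: 5.82
position: [0.4301, -0.1053, 0.3248]
orientation: [[-0.574, 0.819, 0.006], [0.819, 0.574, -0.003], [-0.006, 0.004, -1.0]]
ft_force: [1.3, -0.8, -1.2]
width: -0.002
```

Run:
```python
from h import *
f=grab_frame("side");save(f,"s4.png");P=pts(f);s=state();print(s["position"],s["orientation"])
Z=P[...,2];v,u=np.mgrid[:420,:560]
for nm,ff in (("side",f),("wrist",grab_frame("wrist"))):
    P=pts(ff);Z=P[...,2]
    if nm=="wrist": save(ff,"w4.png")
    r=np.hypot(P[...,0]-.5236,P[...,1]+.0921)
    g=(r>.065)&(r<.105)&(Z>.055)&(Z<.082)&(P[...,0]<.51)
    q=P[g];
    print(nm,g.sum(),q.mean(0) if len(q) else 0)
    if len(q):
        m=np.median(q[:,:2],0);print("ang",np.arctan2(-(m[1]+.0921),-(m[0]-.5236))+.437)
```

```text
[ 0.4295571  -0.10517748  0.32296325] [[-0.57392801  0.81889314  0.00454563]
 [ 0.81889473  0.57394025 -0.00200259]
 [-0.00424883  0.00257306 -0.99998766]]
side 307 [ 0.46416523 -0.15689464  0.07049939]
ang 1.2625684433615305
wrist 0 0
```

View pics/s4.png

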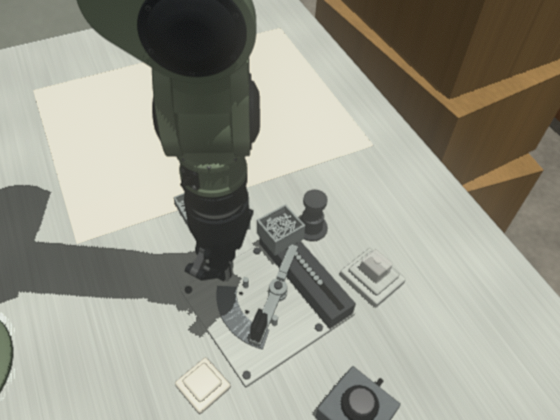

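```bash
ls pics
```

```text
s1.png
s2.png
s3.png
s4.png
side0.png
top0.png
w1.png
w2.png
w3.png
w4.png
z1.png
```

View pics/w4.png

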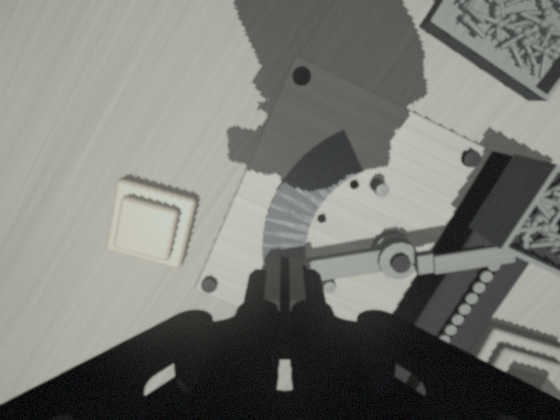

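The lever is at the second stop. The side view gives about 1.26 rad against a nominal 1.20, and the ridges rule out resting anywhere but a stop. Next I'll measure the button precisely.

Run:
```python
from h import *
s=state();R=np.array(s["orientation"])
for n in ("top","side"):
    f=grab_frame(n);P=pts(f);Z=P[...,2]
    r=np.hypot(P[...,0]-.543,P[...,1]+.314)
    g=(r<.035)&(Z>.060)&(Z<.075);q=P[g]
    print(n,g.sum(),np.percentile(q[:,2],[10,50,90]),cv2.minEnclosingCircle((q[:,:2]*1000).astype(np.float32)),np.median(q,0))
    g=(r<.07)&(Z>.04)&(Z<.050);q=P[g];print(" box",cv2.minAreaRect((q[:,:2]*1000).astype(np.float32)))
    for a in look_for(f,"start_button_top")[:1]: print(w(f,a["location"]))
print(R.T@(np.array([.543,-.314,.323])-s["position"])*1000)
```

```text
Traceback (most recent call last):
IndexError: index -1 is out of bounds for axis 0 with size 0
```

Request:
{"op": "step_arm", "data": {"grip": [0,0,0,0,0,0,0,0,0,0,0], "travel": [[-30,-2.7,0],[-30,-2.7,0],[-30,-2.7,0],[-30,-2.7,0],[-30,-2.7,0],[-30,-2.7,0],[-30,-2.7,0],[-30,-2.7,0],[-30,-2.7,0],[-30,-2.7,0],[0,0,0]], "turn": [0,0,0,0,0,0,0,0,0,0,0]}}

```text
clock: 6.88
position: [0.58, -0.3705, 0.3176]
orientation: [[-0.571, 0.821, -0.001], [0.821, 0.571, -0.001], [-0.0, -0.001, -1.0]]
ft_force: [-1.0, 0.8, 0.1]
width: 0.001
```

Run:
```python
from h import *
grab_frame("side")
f=grab_frame("wrist");save(f,"w5.png");P=pts(f);Z=P[...,2];s=state();R=np.array(s["orientation"]);print(s["position"])
for a in look_for(f,"start_button_top")[:2]: print(a["conf"],w(f,a["location"]))
r=np.hypot(P[...,0]-.543,P[...,1]+.314)
g=(r<.035)&(Z>.060)&(Z<.075);q=P[g];print(g.sum())
if len(q):
    print(np.percentile(q[:,2],[10,50,90]),cv2.minEnclosingCircle((q[:,:2]*1000).astype(np.float32)),np.median(q,0))
f=grab_frame("top");save(f,"t5.png");P=pts(f);Z=P[...,2]
r=np.hypot(P[...,0]-.5236,P[...,1]+.0921)
g=(r>.065)&(r<.105)&(Z>.055)&(Z<.082)&(P[...,0]<.51);q=P[g];print(len(q))
if len(q):
    m=np.median(q[:,:2],0);print("ang",np.arctan2(-(m[1]+.0921),-(m[0]-.5236))+.437)
```

```text
[ 0.57840356 -0.36677072  0.3178116 ]
0.92 [ 0.54578582 -0.31304121  0.07218808]
3093
[0.06700938 0.06814287 0.06910932] ((545.150146484375, -312.9289855957031), 22.542890548706055) [ 0.54535059 -0.31534947  0.06814287]
0
```

View pics/w5.png

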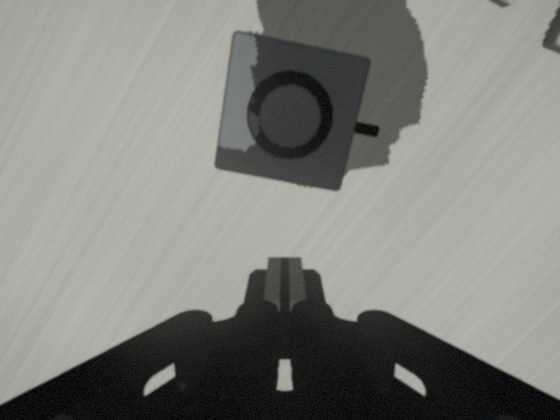

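View pics/t5.png

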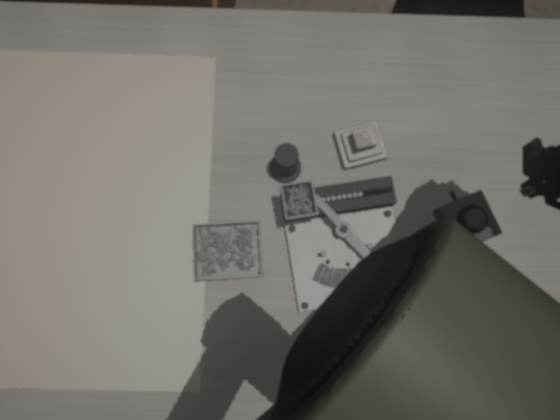

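The button is centred at (290,115) in the wrist view, about (0.545, -0.3145, 0.068) in the world. The top view shows the lever turned to the other side and the bystanders where they were. Now I'll move above the button and come down.

Request:
{"op": "step_arm", "data": {"grip": [0,0,0,0,0,0,0,0,0], "travel": [[31,1.2,0],[31,1.2,0],[0,0,0],[0,0,20],[0,0,20],[0,0,15],[0,0,7],[0,0,0],[0,0,0]], "turn": [0,0,0,0,0,0,0,0,0]}}

```text
clock: 7.83
position: [0.5451, -0.3137, 0.2589]
orientation: [[-0.574, 0.819, -0.0], [0.819, 0.574, 0.0], [0.001, -0.0, -1.0]]
ft_force: [-0.4, 0.5, 0.2]
width: -0.003
```

Request:
{"op": "step_arm", "data": {"grip": [0,0,0,0,0,0,0], "travel": [[0,0,4],[0,0,4],[0,0,4],[0,0,3],[0,0,0],[0,0,0],[0,0,0]], "turn": [0,0,0,0,0,0,0]}}

```text
clock: 8.42
position: [0.5453, -0.3144, 0.2437]
orientation: [[-0.574, 0.819, 0.0], [0.819, 0.574, -0.0], [-0.0, 0.0, -1.0]]
ft_force: [-0.3, 0.5, 0.8]
width: -0.001
```

Run:
```python
from h import *
f=grab_frame("side");save(f,"s6.png");s=state();print(s["position"],s["ft_force"])
```

```text
[ 0.54535007 -0.31442434  0.24381938] [-0.22883092  1.0567127  -0.03577619]
```

View pics/s6.png

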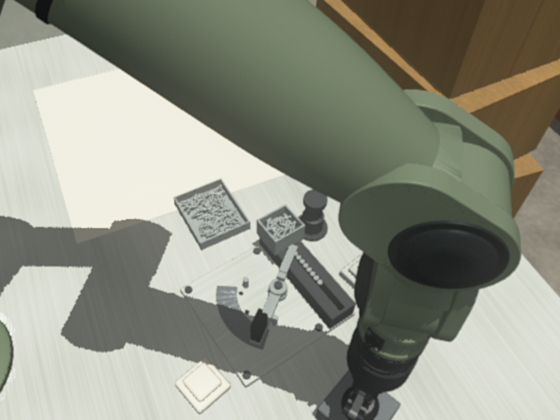

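The lever still stands at the second stop, with its grip at (260,325). The tip is centred about 2 mm above the button, so I'll press in small steps.

Request:
{"op": "step_arm", "data": {"grip": [0,0,0,0,0,0], "travel": [[0,0,2],[0,0,2],[0,0,2],[0,0,1],[0,0,0],[0,0,0]], "turn": [0,0,0,0,0,0]}}

```text
clock: 8.97
position: [0.5455, -0.3144, 0.237]
orientation: [[-0.574, 0.819, 0.001], [0.819, 0.574, -0.0], [-0.001, 0.0, -1.0]]
ft_force: [1.1, 0.0, 3.7]
width: 0.001
```

Request:
{"op": "step_arm", "data": {"grip": [0,0,0,0], "travel": [[0,0,1],[0,0,1],[0,0,0],[0,0,0]], "turn": [0,0,0,0]}}

```text
clock: 9.3
position: [0.5454, -0.3145, 0.2349]
orientation: [[-0.574, 0.819, 0.001], [0.819, 0.574, -0.0], [-0.001, 0.0, -1.0]]
ft_force: [-0.0, -1.0, 4.6]
width: 0.003
```

Request:
{"op": "step_arm", "data": {"grip": [0,0,0,0], "travel": [[0,0,1],[0,0,1],[0,0,0],[0,0,0]], "turn": [0,0,0,0]}}

```text
clock: 9.63
position: [0.5454, -0.3144, 0.2343]
orientation: [[-0.574, 0.819, 0.001], [0.819, 0.574, -0.001], [-0.001, 0.0, -1.0]]
ft_force: [-1.9, 1.6, 13.2]
width: 0.003
```

The force jumped to 13 N while the tip barely moved, so the button is at its end of travel. Retreating now.

Request:
{"op": "step_arm", "data": {"grip": [0,0,0,0,0,0,0,0,0], "travel": [[0,0,-10],[0,0,-25],[0,0,-30],[0,0,-30],[-30,0,0],[-30,0,0],[-30,0,0],[0,0,0],[0,0,0]], "turn": [0,0,0,0,0,0,0,0,0]}}

```text
clock: 10.38
position: [0.5968, -0.3888, 0.3258]
orientation: [[-0.573, 0.82, -0.002], [0.82, 0.573, 0.002], [0.003, -0.001, -1.0]]
ft_force: [0.1, -0.2, 0.6]
width: 0.002
```

Run:
```python
from h import *
s=state();print(s["clock"],s["position"],s["ft_force"],np.abs(s["qvel"]).max())
f=grab_frame("wrist");save(f,"w7.png");P=pts(f);Z=P[...,2]
g=np.hypot(P[...,0]-.545,P[...,1]+.3145)<.012;print("btn z",np.median(Z[g]),g.sum())
f=grab_frame("side");save(f,"s7.png");P=pts(f);Z=P[...,2]
r=np.hypot(P[...,0]-.5236,P[...,1]+.0921)
g=(r>.065)&(r<.105)&(Z>.055)&(Z<.082)&(P[...,0]<.51);m=np.median(P[g][:,:2],0);print("ang",g.sum(),np.arctan2(-(m[1]+.0921),-(m[0]-.5236))+.437)
for q in ["screw_tray","steel_post","nest","cover"]: print(q,[(np.round(w(f,a["location"]),3),a["conf"]) for a in look_for(f,q)[:1]])
```

```text
10.3833 [ 0.5968058  -0.3887768   0.32580739] [ 0.097821   -0.15976344  0.57426913] 0.05831478566989245
btn z 0.06828603622851165 1495
ang 308 1.2642194934925541
screw_tray [(array([0.483, 0.109, 0.011]), 0.57)]
steel_post [(array([ 0.641, -0.005,  0.046]), 0.82)]
nest [(array([ 0.678, -0.142,  0.027]), 0.93)]
cover [(array([ 0.356, -0.194,  0.011]), 0.84)]
```

View pics/s7.png

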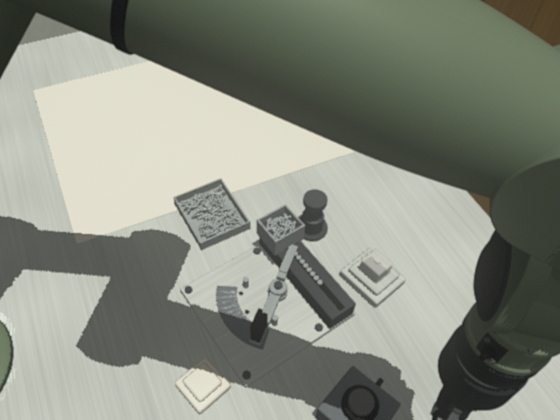

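The lever is still at the second stop and the button is back up at 68 mm. The bystanders haven't moved and the arm is clear, so I'm handing in.

```bash
python3 -c "
from station import close_job
print(close_job())"
```

```text
the job is handed in; nothing more can be done
None
```

The feeder is set to full flow and was started, and the job was handed in at about 10.5 s of the 48 s allowed; `close_job()` gives no verdict.

- **Lever:** I pushed its open face round with the side of the shut fingers, past both ridges, and never pinched the grip. After the push and again at the end, the side camera read about 1.26 rad. That is 0.06 rad above the 1.20 hard stop, which I put down to camera bias. It matches no other rest position.
- **Button:** I pressed it only after the lever was seen at the second stop. The force rose to about 4.6 N and then jumped to 13 N at the end of travel, so it was fully down. Afterwards its top was back at 68 mm, the height before the press.
- **Bystanders:** the final side view put the tray, post, nest block and cover within about 5 mm of where they started, which is about as fine as that view can tell. The post looked upright.
- **Robot:** the arm was clear of everything, and wrist force was near zero.

One check gave nothing: neither the wrist camera nor the top camera could see the lever's grip after the push, so the angle rests on the side camera alone. The top view did show the lever turned to the far side.

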